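# Raise the punch of a jeweller's disc cutter for loading

### The job

Slide the clear guard hood of the disc cutter all the way open, then draw the red-headed punch straight up about 35 mm, so that its whole yellow band shows and its tip is clear of the sheet slot but still guided in its bore in the upper plate. Pull it in line with the bore so that it does not bind, never take it right out, and finish while still gripping it at that height, holding it still so that a sheet could be slid in. Leave the other two punches, the jar and the mallet where they are.

Things in the scene. Friction and masses are not known exactly. Their poses are not given: they have to be found in the camera images.
- cutter: The disc cutter, bolted to the bench: green base plate 150 x 370 x 12 mm, long side along its own y axis, z up. Origin: centre of the plate's underside, on the bench top. The die block stands on it, centred at x = 0, y = -90 mm. Two steel rails along y at x = +-64 mm carry the guard; black end stops on them reach 38 mm above the bench. Nothing of it moves but the guard.
- block_top (a point): Centre of the top face of the die block, 72 mm above the bench. The block is 80 mm (cutter x) by 150 mm (cutter y). Three vertical bores on its centre line, at the middle and 50 mm either way along the cutter's y, each with a punch: 19 mm wide in the bright upper plate, 20 mm in the dark lower plate, ending on the base plate. Screw heads 3 mm high at the top's corners.
- slot (a point): Middle of the open sheet slot between the block's two plates: 5 mm high, 32 to 37 mm above the bench. Below it is the lower die plate (12 to 32 mm), above it the upper guide plate (37 to 72 mm).
- guard (a joint): Sliding of the guard hood along the cutter's +y direction, in m: 0 = closed over the punches, 0.18 = fully open against its end stop. It slides with about 2 N of friction and stays where it is left. At the start it is shut or up to 25 mm open.
- guard_knob (a point): Centre of the top of the orange round knob, 26 mm in diameter, 42 mm tall (flaring to 32 mm in its lowest 8 mm), on the middle of the guard hood; 175 mm above the bench. The hood is an inverted channel of clear plastic with orange edges, 165 mm long (cutter y), 140 mm wide, top face 133 mm above the bench, open at both ends.
- punch_red: The punch to raise: upright loose steel rod 18 mm in diameter with a round red head; 104 mm long, 0.15 to 0.31 kg. Origin: centre of the tip (lower end); z up the rod. A yellow band goes round it 33 to 43 mm above the tip, hidden in the bore while seated. Seated, the tip stands 12 mm above the bench, in any of the three bores. Tip clears the slot after 25 mm of lift, leaves the bore at 60 mm.
- red_head (a point): Centre of the top of the red punch's head, seated 116 mm above the bench. The head is a cylinder 24 mm in diameter and 30 mm tall; below it, seated, 14 mm of bare 18 mm shank shows above the block. It has about 1 mm of play in the upper plate. The neighbouring heads are 50 mm away, centre to centre, along the cutter's y, so the fingers best close along the cutter's x.
- punch_blue: A like punch with a blue head, in another bore; leave it seated. Origin: centre of its tip.
- punch_green: A like punch with a green head, in another bore; leave it seated. Origin: centre of its tip.
- jar: Closed amber jar, 54 mm in diameter and 60 mm tall, standing on the bench beyond the cutter's -y end; leave it alone. Origin: centre of its underside.
- mallet: Small hammer, 220 mm long, brass head, wooden handle, lying on the bench on the far (+x) side of the cutter, roughly along its y; leave it alone. Origin: on its underside, about the middle of its length.

How it is judged:
By the outcome, as a careful person would: the job done as asked, in the order asked, and still so for the second after the job is handed in, while the arm keeps its last pose, push and grip.
It also fails if it takes over 48 s, if anything falls off the work surface, if the arm or the gripper's body presses on something with over 40 N, if the wrist force passes 120 N, or if a joint passes its speed limit or range.

### The arm

A 6-joint arm with a two-finger parallel gripper is mounted at the origin on the work surface. World frame = base frame: x ahead of the robot, y to its left, z up, the work surface at z = 0. Lengths are in m, angles in rad, forces in N, time in s.
With the tool pointing down it reaches from about 0.275 to 0.85 m from the base axis. Payload 19 kg.
Tool frame: the origin (TCP) lies at the very end of the fingers, on their centre line; the grasp point (between the pads) lies 19 mm behind it; z points along the fingers, y is the line along which they close (so a half turn about z gives the same grasp; the last joint's range is limited). The gripper opens to 85 mm and grips with 20 to 120 N. Pads are 22 mm wide; open, the fingers measure 114 mm over their backs; the gripper's body (76 mm by 85 mm) begins 54 mm behind the grasp point. The pads swing forward as they close: fully open they stand 13 mm farther back than shut.
Start: joints at [-1.379, 0.15, 1.437, -0, 1.554, -0.134], TCP at [0.184, -0.545, 0.231] pointing down, gripper open.
Joint ranges: [-2.8, 2.8], [-0.68, 2.1], [0.12, 2.68], [-1.39, 4.53], [0.16, 2.79], [-2.81, 2.81]. Speed limits (rad/s): [1.89, 1.89, 2.22, 3.01, 3.01, 3.01].

### API

Orientations are given as [roll, pitch, yaw] about the fixed x, y, z axes, in that order (R = Rz(yaw) Ry(pitch) Rx(roll)).
In Python, from rig import bot, optics gives the robot as it stands.
- The arm moves only by the tool apply_moves, never from a script. Its argument "motion" is a list of rows, each an object with "rotation": the turn, a rotation vector about the world's x, y, z in degrees, a list of three; "slide": the shift along the world's x, y, z in cm, a list of three; "hand": the opening, from 0 (shut) to 1 (fully open). In form: [{"rotation": [ax, ay, az], "slide": [dx, dy, dz], "hand": hand}, ...]. A call has 1 to 8 rows; each row shifts and turns the commanded pose from where the row before left it; what a row does not reach is not made up. A row lasts 1/12 s, in which the tool goes at most 41.7 mm and 7.16 degrees, less where a joint would pass 70% of its speed; a pose out of reach is approached as far as the arm can. A call with a gripper value outside its range is refused whole. The fingers move at their own pace and stop on an object; "squeeze" is the grip in N (left out, the last holds). Time passes only in rows, so rows that do not move let the fingers close. It gives the time, the measured TCP pose, the force, the opening and the grip force at its end, in the units of the state.
- bot.state(): the state, without advancing time (a new reading comes with each control period).
- optics.capture(name): name is "scene" or "top" or "wrist"; returns a dict with "pixels" (420x560x3 uint8, blue, green, red), "intrinsics" (3x3 intrinsics, pixels), "dist_coeffs" ([k1, k2, p1, p2, k3] as OpenCV has them; the pictures are not rectified), "rvec" (rotation vector, rad) and "tvec" (3), from world to camera coordinates, as OpenCV has them; the wrist camera has in their place "T_tool_cam" (4x4, takes a point from camera to tool coordinates, whose origin is the TCP and whose axes are the flange's). Camera axes: x right, y down, z forward; pixel columns grow to the right and rows downward; lengths in m; the calibration is good to about 2 mm. A picture is of the moment at which its call begins: read the wrist's pose just before it. There is no depth.
- bot.job_done(): hands the job in; it is judged then, once.
The state is a dict: "time": time; "qpos": joint angles; "dq": joint speeds; "tau": joint torques, N m; "position": TCP position; "tcp_rot": TCP orientation; "ft_force": force on the tool from outside, world axes, zero at the start; "wrist_torque": the same for the moment, N m; "opening": opening from 0.0 (shut) to 1.0 (fully open); "grip_force": force on a finger pad.
Only numpy, scipy, OpenCV 4.12 (cv2) and the standard library are available. Lean on these libraries where they do the work, as an engineer would, in place of code of your own. Each camera call takes 0.05 s, during which the arm holds its last target. There are 200 camera calls.

## Working session

There is one attempt and no reset: what is moved stays moved. The work goes in short steps, Python scripts to look and compute and a tool call to move; the robot and the scene stay as the last step left them, time stands still between calls to the robot, and variables do not carry over. Pictures are saved under pics/ and viewed, at most 10 in all, crops included, and the job is handed in when it is done.

Besides the shell and the picture viewer there is one more tool, called after "Emit:" as name([rows], argument=value, ...), one row to a line, values as JSON. apply_moves: Moves the arm, as the interface text tells. Its arguments: {"type":"object","properties":{"motion":{"type":"array","items":{"type":"object","properties":{"rotation":{"type":"array","items":{"type":"number"}},"slide":{"type":"array","items":{"type":"number"}},"hand":{"type":"number"}}}},"squeeze":{"type":"number"}},"required":["motion"]}

```bash
mkdir -p pics; python3 - <<'E'
from rig import bot, optics
import cv2
s=bot.state(); print(s)
for n in("scene","top"):
    c=optics.capture(n); cv2.imwrite(f"pics/{n}0.png",c["pixels"])
    print(n,c["rvec"],c["tvec"],c["intrinsics"],c["dist_coeffs"])
E
```

```text
{'time': 0.0, 'qpos': array([-1.37902723e+00,  1.50937654e-01,  1.43802736e+00, -1.33134005e-05,
        1.55379614e+00, -1.33987869e-01]), 'dq': array([ 0.00056477, -0.0004787 ,  0.00140556,  0.0005041 ,  0.00193234,
       -0.00015505]), 'tau': array([ 1.60457424e-03, -7.13042879e+01, -5.70874035e+01, -2.14075362e-04,
        8.93886492e-03, -2.02017475e-06]), 'position': array([ 0.18395078, -0.54451866,  0.23070482]), 'tcp_rot': array([-3.14043285e+00, -1.42904786e-04,  3.25757115e-01]), 'ft_force': array([-0.24000402,  0.54238525, -0.17691578]), 'wrist_torque': array([ 0.02580779, -0.04056236, -0.02162575]), 'grip_force': 0.0, 'opening': 0.9962608314754421}
scene [ 0.7412418   2.55390012 -1.20048688] [ 0.55150091 -0.09235943  1.36539713] [[545.35639194   0.         278.81457751]
 [  0.         545.35639194 211.25334373]
 [  0.           0.           1.        ]] [-0.01251986  0.          0.          0.          0.        ]
top [ 2.10122223 -2.15922123  0.22241522] [-0.05325179  0.62142287  1.01848329] [[479.58820598   0.         275.6733825 ]
 [  0.         479.58820598 214.18505213]
 [  0.           0.           1.        ]] [-0.1682833  0.         0.         0.         0.       ]
```

View pics/scene0.png

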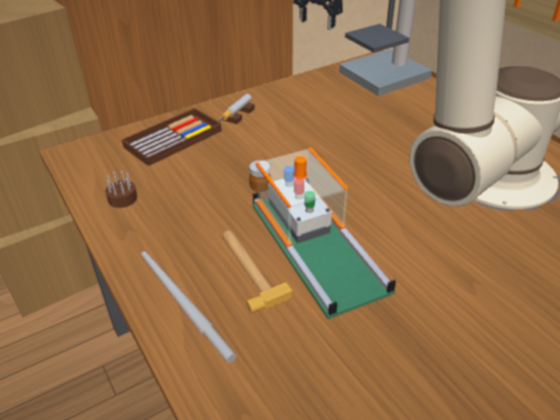

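View pics/top0.png

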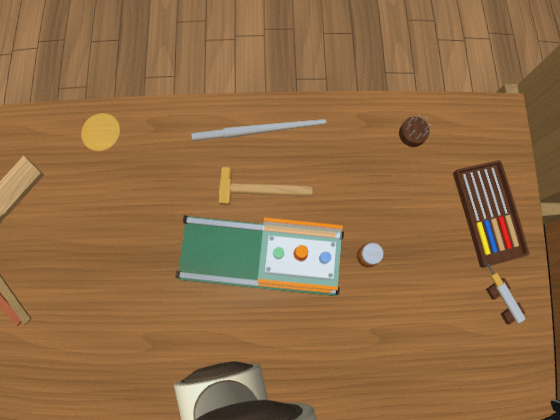

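The scene view shows the guard closed, with the knob at (300,163), the red head at (299,187) in the middle bore, green at (310,199) and blue at (289,174). In the top view the knob is at (301,253), hiding red, with green at (278,253) and blue at (325,257). The cutter's +y points left in this image.

```bash
cat > h.py <<'E'
import numpy as np, cv2
def ray(c,uv,z,R=None,t=None):
    if R is None: R=cv2.Rodrigues(np.array(c["rvec"],float))[0]; t=np.array(c["tvec"],float).ravel()
    p=cv2.undistortPoints(np.array([[uv]],float),np.array(c["intrinsics"]),np.array(c["dist_coeffs"]))[0,0]
    d=R.T@np.array([*p,1]); o=-R.T@t
    return o+d*(z-o[2])/d[2]
def blob(img,h0,h1,win,s=110,v=70):
    x0,y0,x1,y1=win; H=cv2.cvtColor(img,cv2.COLOR_BGR2HSV)[y0:y1,x0:x1]
    m=cv2.inRange(H,(h0,s,v),(h1,255,255))
    n,l,st,ce=cv2.connectedComponentsWithStats(m)
    i=1+np.argmax(st[1:,4]); return ce[i]+[x0,y0],st[i]+[x0,y0,0,0,0]
E
python3 - <<'E'
from h import *
from rig import optics
c=optics.capture("top"); im=c["pixels"]
for n,h,w,z in(("green",(45,85),(268,243,290,264),.114),("blue",(100,125),(314,246,338,270),.114),("knob",(3,18),(292,242,312,264),.17)):
    ce,st=blob(im,*h,w,s=90); print(n,ce,st,ray(c,ce,z))
for n,uv in dict(LT=(185,219),LB=(180,274),RB=(338,291),RT=(342,235)).items(): print(n,ray(c,uv,.038))
s=optics.capture("scene")
for n,h,w,z in(("knob",(3,18),(290,154,310,182),.154),("green",(45,85),(300,188,320,208),.101),("blue",(100,125),(280,164,300,186),.101),("red",(0,179),(292,176,306,196),.101)):
    ce,st=blob(s["pixels"],*h,w,s=90); print(n,ce,st,ray(s,ce,z))
cv2.imwrite("pics/z.png",np.hstack([cv2.resize(im[205:305,170:400],None,fx=3,fy=3)[:, :690]]))
E
```

```text
green [278.18461538 252.        ] [274 248   9   9  65] [ 0.52824885 -0.07192195  0.114     ]
blue [325.10752688 257.        ] [320 252  11  11  93] [ 0.51485723 -0.1704295   0.114     ]
knob [300.55617978 252.52808989] [293 245  15  16 178] [ 0.51976247 -0.11497241  0.17      ]
LT [0.61795554 0.13785397 0.038     ]
LB [0.49219653 0.14889833 0.038     ]
RB [ 0.44470273 -0.20549489  0.038     ]
RT [ 0.57150046 -0.22093088  0.038     ]
knob [300.21311475 167.03934426] [294 155  14  25 305] [ 0.52254157 -0.11731264  0.154     ]
green [309.74545455 203.14545455] [306 199   8   9  55] [ 0.53538806 -0.06146833  0.101     ]
blue [288.63917526 173.08247423] [285 166   8  15  97] [ 0.51458552 -0.17408215  0.101     ]
red [299.04137931 183.36551724] [294 176  12  18 145] [ 0.51626439 -0.13001666  0.101     ]
```

View pics/z.png

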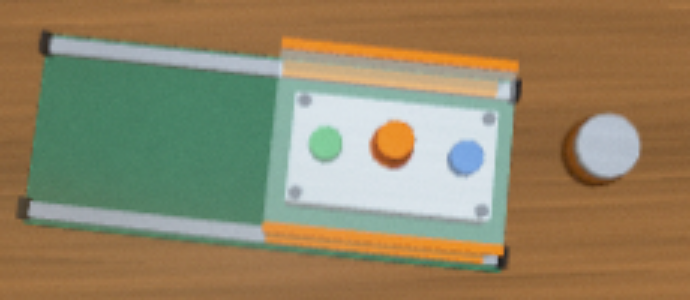

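Emit:
apply_moves([
  {"rotation":[0,0,5],"slide":[2.4,3.0,0],"hand":1},
  {"rotation":[0,0,5],"slide":[2.4,3.0,0],"hand":1},
  {"rotation":[0,0,5],"slide":[2.4,3.0,0],"hand":1},
  {"rotation":[0,0,5],"slide":[2.4,3.0,0],"hand":1},
  {"rotation":[0,0,5],"slide":[2.4,3.0,0],"hand":1},
  {"rotation":[0,0,5],"slide":[2.4,3.0,0],"hand":1},
  {"rotation":[0,0,5],"slide":[2.4,3.0,0],"hand":1},
  {"rotation":[0,0,5],"slide":[2.4,3.0,0],"hand":1},
])

```text
time: 0.87
position: [0.3767, -0.303, 0.2314]
tcp_rot: [3.141, 0.0, 1.028]
ft_force: [1.1, -0.7, -0.8]
opening: 1.0
grip_force: 0.0
```

Emit:
apply_moves([
  {"rotation":[0,0,5],"slide":[2.4,3.0,0],"hand":1},
  {"rotation":[0,0,5],"slide":[2.4,3.0,0],"hand":1},
  {"rotation":[0,0,5],"slide":[2.4,3.0,0],"hand":1},
  {"rotation":[0,0,5],"slide":[2.4,3.0,0],"hand":1},
  {"rotation":[0,0,3.6],"slide":[2.4,3.0,0],"hand":1},
  {"rotation":[0,0,0],"slide":[2.4,3.0,0],"hand":1},
  {"rotation":[0,0,0],"slide":[0,0,0],"hand":1},
  {"rotation":[0,0,0],"slide":[0,0,0],"hand":1},
])

```text
time: 1.53
position: [0.5207, -0.1231, 0.2309]
tcp_rot: [-3.141, -0.0, 1.439]
ft_force: [0.0, 0.4, -0.3]
opening: 0.998
grip_force: 0.0
```

```bash
python3 - <<'E'
from h import *
from rig import bot,optics
s=bot.state(); print(s["time"],s["position"],s["tcp_rot"],s["ft_force"])
c=optics.capture("wrist"); cv2.imwrite("pics/w1.png",c["pixels"]); print(c["T_tool_cam"],c["intrinsics"])
E
```

```text
1.5333 [ 0.52068521 -0.1230996   0.23085255] [-3.14075586e+00 -2.24126723e-04  1.43896622e+00] [ 0.00542561  0.35533052 -0.3041713 ]
[[-1.45760969e-04 -9.62197870e-01 -2.72351312e-01  6.91612605e-02]
 [ 9.99999927e-01 -4.36792033e-05 -3.80879096e-04  5.82769019e-04]
 [ 3.54584966e-04 -2.72351348e-01  9.62197806e-01 -1.41709580e-01]
 [ 0.00000000e+00  0.00000000e+00  0.00000000e+00  1.00000000e+00]] [[367.49179937   0.         282.72310823]
 [  0.         367.49179937 213.34677126]
 [  0.           0.           1.        ]]
```

View pics/w1.png

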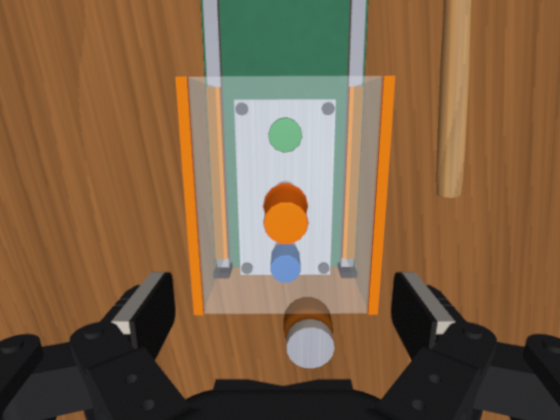

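The wrist view shows the alignment is good, with the knob top at (286,222), green at (285,134) and blue at (285,266). I'll compute the offset to the knob from these.

```bash
cat >> h.py <<'E'
from scipy.spatial.transform import Rotation as Ro
def wray(c,s,uv,z):
    T=np.eye(4); T[:3,:3]=Ro.from_euler("xyz",s["tcp_rot"]).as_matrix(); T[:3,3]=s["position"]
    T=np.linalg.inv(T@np.array(c["T_tool_cam"])); return ray(c,uv,z,T[:3,:3],T[:3,3])
E
python3 - <<'E'
from h import *
from rig import bot,optics
s=bot.state(); c=optics.capture("wrist")
for n,uv,z in(("knob",(286,222),.175),("green",(285,134.5),.116),("blue",(285,266),.116),("railstopL",(222,272),.038),("railstopR",(348,272),.038)): print(n,wray(c,s,uv,z))
E
```

```text
knob [ 0.52341942 -0.11645951  0.175     ]
green [ 0.5289913  -0.07230732  0.116     ]
blue [ 0.51615658 -0.16902595  0.116     ]
railstopL [ 0.44908648 -0.2016088   0.038     ]
railstopR [ 0.57309875 -0.21821102  0.038     ]
```

Emit:
apply_moves([
  {"slide":[0.27,0.66,-1.3],"hand":1},
  {"slide":[0,0,-2],"hand":1},
  {"slide":[0,0,-2],"hand":1},
  {"slide":[0,0,-2],"hand":1},
  {"slide":[0,0,-0.8],"hand":1},
  {"slide":[0,0,0],"hand":0.5},
  {"slide":[0,0,0],"hand":0.2},
  {"slide":[0,0,0],"hand":0.2},
], squeeze=20)

```text
schema error: expected keys rotation, slide, hand
```

Emit:
apply_moves([
  {"slide":[0,0,0],"hand":0.2},
  {"slide":[0,0,0],"hand":0.2},
  {"slide":[0,0,0],"hand":0.2},
  {"slide":[0,0,0],"hand":0.2},
  {"slide":[0,0,0],"hand":0.2},
  {"slide":[0,0,0],"hand":0.2},
])

```text
schema error: expected keys rotation, slide, hand
```

Emit:
apply_moves([
  {"rotation":[0,0,0],"slide":[0.27,0.66,-1.3],"hand":1},
  {"rotation":[0,0,0],"slide":[0,0,-2],"hand":1},
  {"rotation":[0,0,0],"slide":[0,0,-2],"hand":1},
  {"rotation":[0,0,0],"slide":[0,0,-2],"hand":1},
  {"rotation":[0,0,0],"slide":[0,0,-0.8],"hand":1},
  {"rotation":[0,0,0],"slide":[0,0,0],"hand":0.5},
  {"rotation":[0,0,0],"slide":[0,0,0],"hand":0.2},
  {"rotation":[0,0,0],"slide":[0,0,0],"hand":0.2},
], squeeze=20)

```text
time: 2.3
position: [0.5231, -0.1187, 0.1516]
tcp_rot: [3.14, 0.0, 1.435]
ft_force: [0.1, -1.3, -0.4]
opening: 0.605
grip_force: 0.0
```

Emit:
apply_moves([
  {"rotation":[0,0,0],"slide":[0,0,0],"hand":0.2},
  {"rotation":[0,0,0],"slide":[0,0,0],"hand":0.2},
  {"rotation":[0,0,0],"slide":[0,0,0],"hand":0.2},
  {"rotation":[0,0,0],"slide":[0,0,0],"hand":0.2},
  {"rotation":[0,0,0],"slide":[0,0,0],"hand":0.2},
  {"rotation":[0,0,0],"slide":[0,0,0],"hand":0.2},
])

```text
time: 2.8
position: [0.5229, -0.1183, 0.1513]
tcp_rot: [3.141, 0.001, 1.436]
ft_force: [-3.8, -0.2, 7.3]
opening: 0.299
grip_force: 19.5
```

Emit:
apply_moves([
  {"rotation":[0,0,0],"slide":[0.13,1.0,0.1],"hand":0.2},
  {"rotation":[0,0,0],"slide":[0.26,1.98,0],"hand":0.2},
  {"rotation":[0,0,0],"slide":[0.26,1.98,0],"hand":0.2},
  {"rotation":[0,0,0],"slide":[0.26,1.98,0],"hand":0.2},
  {"rotation":[0,0,0],"slide":[0.26,1.98,0],"hand":0.2},
  {"rotation":[0,0,0],"slide":[0.26,1.98,0],"hand":0.2},
  {"rotation":[0,0,0],"slide":[0.26,1.98,0],"hand":0.2},
  {"rotation":[0,0,0],"slide":[0.13,1.0,0],"hand":0.2},
])

```text
time: 3.47
position: [0.541, 0.0224, 0.1514]
tcp_rot: [-3.142, -0.0, 1.437]
ft_force: [-0.3, -2.4, -1.6]
opening: 0.296
grip_force: 21.7
```

Emit:
apply_moves([
  {"rotation":[0,0,0],"slide":[0.13,1.0,0],"hand":0.2},
  {"rotation":[0,0,0],"slide":[0.08,0.6,0],"hand":0.2},
  {"rotation":[0,0,0],"slide":[0.07,0.5,0],"hand":0.2},
  {"rotation":[0,0,0],"slide":[0.05,0.4,0],"hand":0.2},
  {"rotation":[0,0,0],"slide":[0.04,0.3,0],"hand":0.2},
  {"rotation":[0,0,0],"slide":[0,0,0],"hand":0.2},
  {"rotation":[0,0,0],"slide":[0,0,0],"hand":0.2},
])

```text
time: 4.05
position: [0.5444, 0.0488, 0.1513]
tcp_rot: [-3.141, -0.001, 1.436]
ft_force: [-4.5, 2.8, 0.9]
opening: 0.296
grip_force: 22.0
```

Emit:
apply_moves([
  {"rotation":[0,0,0],"slide":[0.04,0.3,0],"hand":0.2},
  {"rotation":[0,0,0],"slide":[0.04,0.3,0],"hand":0.2},
  {"rotation":[0,0,0],"slide":[0.02,0.15,0],"hand":0.2},
  {"rotation":[0,0,0],"slide":[0,0,0],"hand":0.2},
  {"rotation":[0,0,0],"slide":[0,0,0],"hand":0.2},
])

```text
time: 4.47
position: [0.5453, 0.0555, 0.1514]
tcp_rot: [-3.141, 0.001, 1.435]
ft_force: [-6.7, -3.7, 1.6]
opening: 0.292
grip_force: 22.1
```

```bash
python3 - <<'E'
from h import *
from rig import bot,optics
s=bot.state(); print(s["position"],s["ft_force"])
c=optics.capture("top"); cv2.imwrite("pics/t2.png",cv2.resize(c["pixels"][205:305,170:400],None,fx=3,fy=3))
E
```

```text
[0.54525619 0.05546509 0.15135178] [-6.69797791 -3.69199185  1.62340701]
```

View pics/t2.png

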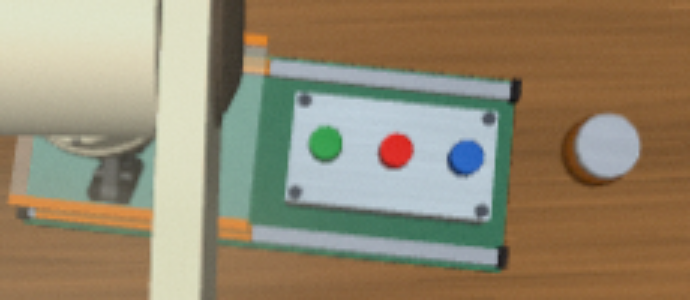

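The red punch is uncovered at (396,150) in the crop and the hood is near its stop. I'll keep pushing gently until the force shows contact.

Emit:
apply_moves([
  {"rotation":[0,0,0],"slide":[-0.05,0.15,0],"hand":0.2},
  {"rotation":[0,0,0],"slide":[-0.05,0.15,0],"hand":0.2},
  {"rotation":[0,0,0],"slide":[0,0,0],"hand":0.2},
  {"rotation":[0,0,0],"slide":[0,0,0],"hand":0.2},
])

```text
time: 4.85
position: [0.5452, 0.0562, 0.1514]
tcp_rot: [3.14, 0.004, 1.434]
ft_force: [2.4, -22.4, -2.4]
opening: 0.295
grip_force: 21.6
```

Emit:
apply_moves([
  {"rotation":[0,0,0],"slide":[0.02,0.2,0],"hand":0.2},
  {"rotation":[0,0,0],"slide":[0,0,0],"hand":0.2},
  {"rotation":[0,0,0],"slide":[0,0,0],"hand":0.2},
])

```text
time: 5.1
position: [0.5455, 0.0581, 0.1515]
tcp_rot: [3.14, 0.004, 1.434]
ft_force: [2.1, -24.2, -3.0]
opening: 0.293
grip_force: 21.6
```

Emit:
apply_moves([
  {"rotation":[0,0,0],"slide":[0,-0.2,0],"hand":0.6},
  {"rotation":[0,0,0],"slide":[0,0,0],"hand":0.7},
  {"rotation":[0,0,0],"slide":[0,0,0],"hand":0.7},
  {"rotation":[0,0,0],"slide":[0,0,0],"hand":0.7},
  {"rotation":[0,0,0],"slide":[0,0,2],"hand":0.7},
  {"rotation":[0,0,0],"slide":[0,0,2],"hand":0.7},
  {"rotation":[0,0,0],"slide":[0,0,2],"hand":0.7},
  {"rotation":[0,0,0],"slide":[0,0,1],"hand":0.7},
])

```text
time: 5.77
position: [0.5453, 0.0593, 0.2237]
tcp_rot: [3.139, -0.0, 1.436]
ft_force: [0.8, -0.5, 0.2]
opening: 0.702
grip_force: 0.0
```

Emit:
apply_moves([
  {"rotation":[0,0,0],"slide":[-0.3,-2.5,0],"hand":0.7},
  {"rotation":[0,0,0],"slide":[-0.3,-2.5,0],"hand":0.7},
  {"rotation":[0,0,0],"slide":[-0.3,-2.5,0],"hand":0.7},
  {"rotation":[0,0,0],"slide":[-0.3,-2.5,0],"hand":0.7},
  {"rotation":[0,0,0],"slide":[-0.3,-2.5,0],"hand":0.7},
  {"rotation":[0,0,0],"slide":[-0.3,-2.5,0],"hand":0.7},
  {"rotation":[0,0,0],"slide":[-0.3,-2.5,0],"hand":0.7},
  {"rotation":[0,0,0],"slide":[0,0,0],"hand":0.7},
])

```text
time: 6.43
position: [0.5233, -0.1191, 0.2207]
tcp_rot: [-3.141, 0.001, 1.433]
ft_force: [0.7, 0.2, -0.6]
opening: 0.696
grip_force: 0.0
```

```bash
python3 - <<'E'
from h import *
from rig import bot,optics
s=bot.state(); print(s["time"],s["position"],s["tcp_rot"],s["ft_force"],s["opening"])
c=optics.capture("wrist"); cv2.imwrite("pics/w3.png",c["pixels"])
for uv in ((285,150),): print(wray(c,s,uv,.116))
c=optics.capture("scene"); cv2.imwrite("pics/s3.png",cv2.resize(c["pixels"][130:330,230:420],None,fx=3,fy=3))
E
```

```text
6.4333 [ 0.52329412 -0.11914465  0.22074014] [-3.14101787e+00  8.46126480e-04  1.43339226e+00] [ 0.72111279  0.19560623 -0.58327271] 0.6958066575674122
[ 0.5311262  -0.07670205  0.116     ]
```

View pics/w3.png

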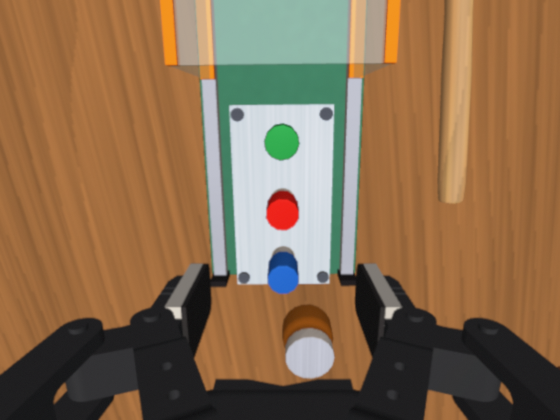

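View pics/s3.png

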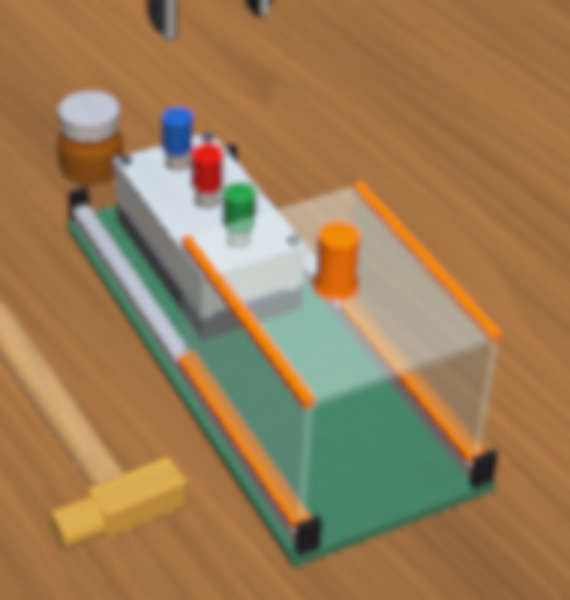

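The wrist view shows red at about (283,213), green at (282,142) and blue at (283,278). The scene view shows the hood against both end stops, with the punches uncovered.

```bash
python3 - <<'E'
from h import *
from rig import bot,optics
s=bot.state(); c=optics.capture("wrist"); im=c["pixels"]
for n,uv in(("green",(282,143)),("red",(283,214)),("blue",(283,279))): print(n,wray(c,s,uv,.116))
a=wray(c,s,(237,114),.075)-wray(c,s,(244,277),.075); b=wray(c,s,(326,114),.075)-wray(c,s,(323,277),.075)
print(np.degrees(np.arctan2(a[0],a[1])),np.degrees(np.arctan2(b[0],b[1])),90-np.degrees(s["tcp_rot"][2]))
c=optics.capture("top")
ce,st=blob(c["pixels"],0,8,(290,242,315,266),s=150); print(ce,ray(c,ce,.114))
E
```

```text
green [ 0.53012778 -0.06894795  0.116     ]
red [ 0.52413005 -0.11746989  0.116     ]
blue [ 0.51736808 -0.166692    0.116     ]
7.204919254720297 7.109509526881116 7.825780871056352Traceback (most recent call last):
  File "<stdin>", line 8, in <module>
  File "h.py", line 11, in blob
    i=1+np.argmax(st[1:,4]); return ce[i]+[x0,y0],st[i]+[x0,y0,0,0,0]
        ~~~~~~~~~^^^^^^^^^^
    return _wrapfunc(a, 'argmax', axis=axis, out=out, **kwds)
    return bound(*args, **kwds)
ValueError: attempt to get argmax of an empty sequence
```

Emit:
apply_moves([
  {"rotation":[0,0,0.5],"slide":[0,0,-2.5],"hand":0.7},
  {"rotation":[0,0,0],"slide":[0,0,-2.5],"hand":0.7},
  {"rotation":[0,0,0],"slide":[0,0,-2.5],"hand":0.7},
  {"rotation":[0,0,0],"slide":[0,0,-2.5],"hand":0.7},
  {"rotation":[0,0,0],"slide":[0,0,-2],"hand":0.7},
  {"rotation":[0,0,0],"slide":[0,0,-1.3],"hand":0.7},
  {"rotation":[0,0,0],"slide":[0,0,0],"hand":0.7},
  {"rotation":[0,0,0],"slide":[0,0,0],"hand":0.7},
])

```text
time: 7.3
position: [0.5238, -0.115, 0.0883]
tcp_rot: [-3.141, -0.0, 1.446]
ft_force: [1.0, -0.4, 0.3]
opening: 0.704
grip_force: 0.0
```

Emit:
apply_moves([
  {"rotation":[0,0,0],"slide":[0,0,0],"hand":0.5},
  {"rotation":[0,0,0],"slide":[0,0,0],"hand":0.4},
  {"rotation":[0,0,0],"slide":[0,0,0],"hand":0.35},
  {"rotation":[0,0,0],"slide":[0,0,0],"hand":0.2},
  {"rotation":[0,0,0],"slide":[0,0,0],"hand":0.2},
  {"rotation":[0,0,0],"slide":[0,0,0],"hand":0.2},
  {"rotation":[0,0,0],"slide":[0,0,0],"hand":0.2},
  {"rotation":[0,0,0],"slide":[0,0,0],"hand":0.2},
], squeeze=35)

```text
time: 7.97
position: [0.524, -0.116, 0.0892]
tcp_rot: [3.141, 0.0, 1.444]
ft_force: [-2.1, 0.5, 7.5]
opening: 0.266
grip_force: 34.0
```

```bash
python3 - <<'E'
from h import *
from rig import bot,optics
s=bot.state(); print(s)
c=optics.capture("wrist"); cv2.imwrite("pics/w4.png",c["pixels"])
E
```

```text
{'time': 7.9667, 'qpos': array([-3.61303318e-01,  1.62263820e-01,  1.72013533e+00, -1.01403549e-04,
        1.25824191e+00, -2.34975347e-01]), 'dq': array([ 1.88999107e-03,  7.41405923e-04,  3.96760810e-04,  1.39745002e-03,
       -1.83777032e-03,  2.02781051e-06]), 'tau': array([-4.54638549e-02, -6.38138223e+01, -5.02108812e+01,  1.25743984e-01,
       -9.06606093e-01, -7.92289531e-03]), 'position': array([ 0.52404672, -0.11596542,  0.08919907]), 'tcp_rot': array([3.14068968e+00, 3.15416547e-04, 1.44449935e+00]), 'ft_force': array([-2.14213499,  0.52567242,  7.46055928]), 'wrist_torque': array([0.0904469 , 0.56540697, 0.02884661]), 'grip_force': 33.96077334880829, 'opening': 0.26589484740748687}
```

View pics/w4.png

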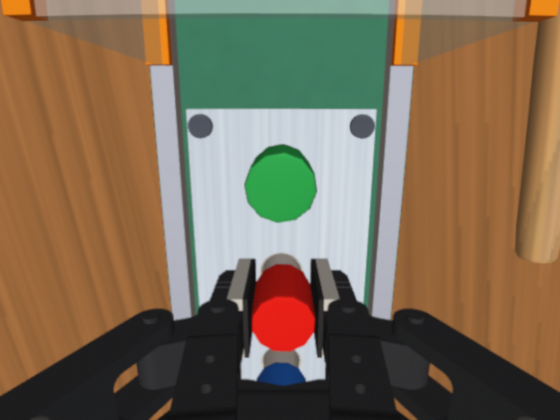

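The red head is held between the pads at (283,310), and the neighbouring heads are clear. Now I'll draw it straight up.

Emit:
apply_moves([
  {"rotation":[0,0,0],"slide":[0,0,0.2],"hand":0.2},
  {"rotation":[0,0,0],"slide":[0,0,0.3],"hand":0.2},
  {"rotation":[0,0,0],"slide":[0,0,0.3],"hand":0.2},
  {"rotation":[0,0,0],"slide":[0,0,0.2],"hand":0.2},
  {"rotation":[0,0,0],"slide":[0,0,0],"hand":0.2},
  {"rotation":[0,0,0],"slide":[0,0,0],"hand":0.2},
])

```text
time: 8.52
position: [0.5238, -0.1159, 0.0984]
tcp_rot: [3.142, 0.0, 1.445]
ft_force: [1.0, -0.5, -2.1]
opening: 0.27
grip_force: 34.4
```

Emit:
apply_moves([
  {"rotation":[0,0,0],"slide":[0,0,0.4],"hand":0.2},
  {"rotation":[0,0,0],"slide":[0,0,0.4],"hand":0.2},
  {"rotation":[0,0,0],"slide":[0,0,0.4],"hand":0.2},
  {"rotation":[0,0,0],"slide":[0,0,0.4],"hand":0.2},
  {"rotation":[0,0,0],"slide":[0,0,0.4],"hand":0.2},
  {"rotation":[0,0,0],"slide":[0,0,0.4],"hand":0.2},
  {"rotation":[0,0,0],"slide":[0,0,0.2],"hand":0.2},
  {"rotation":[0,0,0],"slide":[0,0,0],"hand":0.2},
])

```text
time: 9.18
position: [0.524, -0.1159, 0.1248]
tcp_rot: [3.141, 0.0, 1.445]
ft_force: [0.3, 0.9, -2.5]
opening: 0.268
grip_force: 34.4
```

Emit:
apply_moves([
  {"rotation":[0,0,0],"slide":[0,0,0],"hand":0.2},
  {"rotation":[0,0,0],"slide":[0,0,0],"hand":0.2},
  {"rotation":[0,0,0],"slide":[0,0,0],"hand":0.2},
  {"rotation":[0,0,0],"slide":[0,0,0],"hand":0.2},
])

```text
time: 9.52
position: [0.5237, -0.1158, 0.1241]
tcp_rot: [-3.141, -0.0, 1.445]
ft_force: [-1.0, 0.6, -3.0]
opening: 0.264
grip_force: 34.4
```

```bash
python3 - <<'E'
from h import *
from rig import bot,optics
s=bot.state(); print(s["position"],s["ft_force"],s["wrist_torque"],s["tcp_rot"])
a=optics.capture("wrist")["pixels"]; b=cv2.resize(optics.capture("scene")["pixels"][140:240,255:345],None,fx=4.2,fy=4.2)
cv2.imwrite("pics/f.png",np.hstack([a[:,100:480],b]))
E
```

```text
[ 0.52374371 -0.11579818  0.12408706] [-0.98197208  0.59508488 -3.0454093 ] [ 0.0120532   0.01639615 -0.03290873] [-3.14120717e+00 -8.14123020e-05  1.44454882e+00]
```

View pics/f.png

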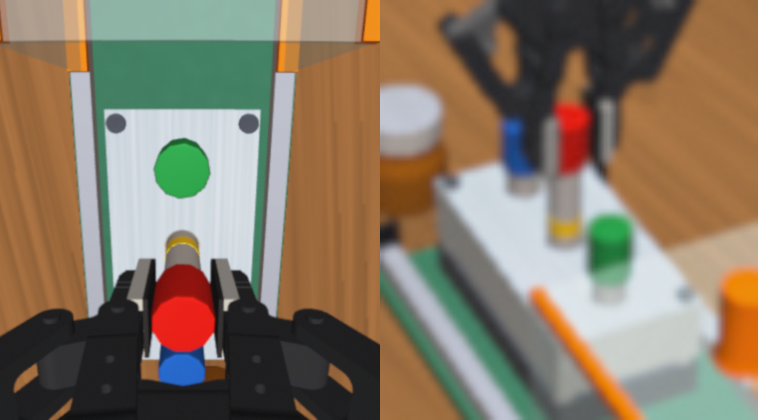

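The whole yellow band shows above the plate, with bare shank below it. The lift is 35 mm, side forces are about 1 N and the punch is held firmly, so I'm handing it in.

```bash
python3 -c "
from rig import bot
print(bot.job_done())"
```

```text
the job is handed in; nothing more can be done
None
```

I slid the guard hood open to its end stop, drew the red punch up about 35 mm with its yellow band fully showing, and handed the job in still gripping it at that height; the hand-in gave no verdict.

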